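Draw out the lens-filter tray with the pull hook

ROBOT

A 7-joint arm with a two-finger parallel gripper is mounted at the origin on the work surface. World frame = base frame: x ahead of the robot, y to its left, z up, the work surface at z = 0. Lengths are in m, angles in rad, forces in N, time in s.
With the tool pointing down it reaches from about 0.425 to 0.975 m from the base axis. Payload 16.7 kg.
Tool frame: the origin (TCP) lies at the very end of the fingers, on their centre line; the grasp point (between the pads) lies 19 mm behind it; z points along the fingers, y is the line along which they close (so a half turn about z gives the same grasp; the last joint's range is limited). The gripper opens to 85 mm and grips with 20 to 120 N. Pads are 22 mm wide; open, the fingers measure 114 mm over their backs; the gripper's body (76 mm by 85 mm) begins 54 mm behind the grasp point. The pads swing forward as they close: fully open they stand 13 mm farther back than shut.
Start: joints at [-1.448, 0.426, 0.074, 1.606, -0.034, 1.111, -0.067], TCP at [0.181, 0.65, 0.231] pointing down, gripper open.
Joint ranges: [-2.85, 2.85], [-0.5, 2.14], [-1.23, 1.37], [0.21, 2.46], [-1.02, 4.16], [0.16, 2.05], [-2.73, 2.73]. Speed limits (rad/s): [1.89, 1.89, 2.39, 2.39, 3.01, 3.01, 3.01].

INTERFACE

Orientations are given as a unit quaternion [x, y, z, w].
In Python, from plant import env gives the robot as it stands. The module is installed in compiled form; this text tells all that it offers.
- The arm moves only by the tool apply_moves, never from a script. Its argument "rows" is a list of rows, each an object with "delta_pos": the shift along the world's x, y, z in cm, a list of three; "rotation": the turn, a rotation vector about the world's x, y, z in rad, a list of three. A call has exactly 10 rows; each row shifts and turns the commanded pose from where the row before left it; what a row does not reach is not made up. A row lasts 1/8 s, in which the tool goes at most 62.5 mm and 10.7 degrees, less where a joint would pass 70% of its speed; a pose out of reach is approached as far as the arm can. A call with a gripper value outside its range is refused whole. "jaw" is the finger opening in cm, from 0 to 8.54, set as the call begins (left out, the last holds). The fingers move at their own pace and stop on an object; "force" is the grip in N (left out, the last holds). Time passes only in rows, so rows that do not move let the fingers close, or fill a call up. It gives the time, the measured TCP pose, the force, the opening and the grip force at its end, in the units of the state.
- env.read_state(): the state, without advancing time (a new reading comes with each control period).
- env.read_camera(name): name is "side" or "top" or "wrist"; returns a dict with "color" (384x512x3 uint8, blue, green, red), "K" (3x3 intrinsics, pixels), "origin" and "attitude" of the camera in the world. Camera axes: x right, y down, z forward; pixel columns grow to the right and rows downward; lengths in m; the calibration is good to about 2 mm. A picture is of the moment at which its call begins. There is no depth.
- env.close_job(): hands the job in; it is judged then, once.
The state is a dict: "clock": time; "qpos": joint angles; "joint_velocities": joint speeds; "tau": joint torques, N m; "position": TCP position; "eef_rot": TCP orientation; "ft_force": force on the tool from outside, world axes, zero at the start; "wrist_torque": the same for the moment, N m; "opening": finger opening in m; "gripper_force": force on a finger pad.
Only numpy, scipy, OpenCV 4.12 (cv2) and the standard library are available. Lean on these libraries where they do the work, as an engineer would, in place of code of your own. Each camera call takes 0.05 s, during which the arm holds its last target. There are 200 camera calls.

TASK

Take the pull hook from its slotted wooden block, hook it into the finger hole of the filter tray and draw the tray out all the way, until you feel it come up firmly against its stop, pulling gently so as not to strain the stop. Use only the hook on the tray and leave the tray out; then hang the hook back in its block as it was, without shifting anything else on the table.

Things in the scene. Friction and masses are not known exactly. Their poses are not given: they have to be found in the camera images.
- case: The filter case with the finger-hole tray: fixed grey metal box 200 mm deep (its x) by 120 mm wide (y) by 90 mm high, clear top, open front. Origin at the centre of its underside; z up; its front faces its own -x, 100 mm from the origin. The tray slides straight out along the case's -x.
- tray_hole (a point): Centre of the round finger hole, 30 mm across, midway across the outer face of the tray's front panel, 53 mm above the table. Axes as the case's: x points into the tray, z up. Shut, it lies 106 mm in front of the case's origin; it starts 12 to 60 mm farther out. Behind the hole is free room 65 mm deep, up to 84 mm above the table under the case's top.
- hook_grip (a point): Centre of the pull hook's grip, a dark wood block 26 mm (x) by 20 mm (y) by 50 mm tall (25 mm above and below this point). Hook axes: z up along the grip, x the way the toe points. Under the grip is a steel collar 28 x 34 mm, 6 mm thick (25 to 31 mm below this point).
- hook_tip (a point): Top of the hook's upturned tip: 30 mm ahead (x) of and 53 mm below the hook_grip point. Axes as the hook's.
- holder_seat (a point): Where hook_grip is when the hook hangs in its block (96 mm above the table). Axes are the block's. The block is fixed, light wood: base 90 x 70 mm, two upright cheeks 50 mm long (x), 22 mm thick, tops 65 mm up, slot between them 14 mm wide along x, open above and at both ends. Shank in the slot, collar on the cheeks, toe to the block's +x. Lift 50 mm to clear.
- hook_end: The upturned steel tip at the end of the hook's toe: 8 x 8 x 10 mm tall, origin at its foot, 10 mm below hook_tip. The pull on the tray is to be taken by this tip, bearing on the back of the panel.
- hook: The pull hook, 0.12 kg. Origin: foot of its 8 mm square shank, 71 mm below hook_grip, same axes. From the foot an 8 mm square toe runs to x = 34 mm; at its end an 8 mm square tip (x 26 to 34 mm) turns up 10 mm above the toe, top at z = 18 mm. 22 mm are free between shank and tip. Put the toe straight in through the hole, then raise the hook so that the tip catches behind the panel.
- tray: The tray: bare aluminium; front panel 106 mm wide, 66 high, 6 thick. Origin 38 mm below tray_hole; axes as the case's. Slides with 2.5 N friction, stays where left. Its hidden stop comes 95 to 125 mm out of shut, different each time: feel for a sharp rise in pull, then keep 8 to 20 N for half a second; over 24 N breaks it. Pushed in, it meets a hard end, up to 30 mm out of shut.
- knob_case: A second fixed filter case, like the first in size and axes, but its front has a small round knob and no hole; not to be used.
- lens: Bystander, loose: camera lens, black, upright round barrel 74 mm across, 85 mm tall; origin at the centre of its underside
- battery: Bystander, loose: black battery block 40 x 22 x 56 mm tall; origin under its centre
- lens_cap: Bystander, loose: black disc 68 mm across, 8 mm high; origin under its centre
- blower: Bystander, loose: black rubber air blower, a bulb 58 mm across with a nozzle on top, 105 mm tall; origin under its centre
- card_wallet: Bystander, loose: blue wallet 100 x 70 x 16 mm lying flat; origin under its centre
- cleaner: Bystander, loose: small white bottle 40 mm across, 110 mm tall; origin under its centre
Not all that is in view belongs to the job. Leave any blue or red look-alike of the hook alone.

How it is judged:
On the way, in this order (a step that is already met when the one before it is completed fails the run):
1. the hook is lifted out of its block (distance between hook_grip and holder_seat above 0.05 m), for 0.1 s.
2. the hook's tip is through the finger hole (x of hook_tip in the frame of tray_hole above 0.008 m and y of hook_tip in the frame of tray_hole between -0.016 and 0.016 m and z of hook_tip in the frame of tray_hole between -0.016 and 0.035 m), for 0.1 s.
3. hooked behind the panel, the tray is drawn at least 90 mm out and held firmly against its stop by the hook's tip (over 6 N) for 0.2 s, standing still (x of tray_hole in the frame of case below -0.196 m and x of hook_tip in the frame of tray_hole above 0.008 m and contact force between hook_end and tray above 6 N and linear speed of tray below 0.008 m/s), for 0.2 s.
At the end, for the whole second after the job is handed in: The tray stands at least 90 mm out of shut (it was held against its stop on the way) and the hook hangs upright, at rest and released, in its block within 12 mm of where it hung (x of tray_hole in the frame of case below -0.196 m and distance between hook_grip and holder_seat below 0.012 m and angle between hook_grip's own z axis and vertical below 0.12 rad and angle between the x axis of hook_grip and the x axis of holder_seat, either way round below 0.35 rad and linear speed of hook below 0.02 m/s and linear speed of tray below 0.01 m/s); the robot touches nothing.
It fails at once if the hook strains the tray, its stop or the case with more than 24 N (contact force between hook and case above 24 N).
It fails at once if the arm or fingers touch the case or tray with more than 2 N (contact force between any of the arm, the fingers and case above 2 N).
It fails at once if a bystander is shifted more than 20 mm or the other case is bumped with more than 10 N (distance of any of lens, battery, lens_cap, blower, card_wallet, cleaner from where it was at the start of the episode above 0.02 m or contact force between any of the arm, the fingers, hook and knob_case above 10 N).
It also fails if it takes over 72 s, if anything falls off the work surface, if the arm or the gripper's body presses on something with over 40 N, if the wrist force passes 120 N, or if a joint passes its speed limit or range.

## Working session

There is one attempt and no reset: what is moved stays moved. The work goes in short steps, Python scripts to look and compute and a tool call to move; the robot and the scene stay as the last step left them, time stands still between calls to the robot, and variables do not carry over. Pictures are saved under pics/ and viewed, at most 13 in all, crops included, and the job is handed in when it is done.

Besides the shell and the picture viewer there is one more tool, called after ">>>" as name([rows], argument=value, ...), one row to a line, values as JSON. apply_moves: Moves the arm, as the interface text tells. Its arguments: {"type":"object","properties":{"rows":{"type":"array"},"jaw":{"type":"number"},"force":{"type":"number"}},"required":["rows"]}

```bash
mkdir -p pics; cat > h.py <<'E'
from plant import env
import numpy as np, cv2
from scipy.spatial.transform import Rotation as R
def rot(a):
    a=np.array(a,float)
    return a if a.shape==(3,3) else R.from_quat(a).as_matrix()
def ray(c,u,v):
    d=rot(c["attitude"])@np.linalg.inv(c["K"])@np.array([u,v,1.]); return np.array(c["origin"]),d
def onz(c,u,v,z):
    o,d=ray(c,u,v); return o+d*(z-o[2])/d[2]
def proj(c,p):
    q=np.array(c["K"])@(rot(c["attitude"]).T@(np.array(p)-np.array(c["origin"]))); return q[:2]/q[2]
def tri(a,b):
    (o1,d1),(o2,d2)=a,b
    t=np.linalg.lstsq(np.stack([d1,-d2],1),o2-o1,rcond=None)[0]
    p,q=o1+t[0]*d1,o2+t[1]*d2; return (p+q)/2,np.linalg.norm(p-q)
def snap(n,f=None):
    c=env.read_camera(n)
    if f: cv2.imwrite("pics/"+f,c["color"])
    return c
E
python3 - <<'E'
from h import *
import pickle
cs={n:snap(n) for n in("top","side","wrist")}
pickle.dump(cs,open("c0.pkl","wb"))
for n,c in cs.items(): print(n,np.round(c["origin"],3),np.round(rot(c["attitude"]),3).tolist(),c["K"])
cv2.imwrite("pics/top0.png",cv2.resize(cs["top"]["color"],(800,600)))
cv2.imwrite("pics/side0.png",cv2.resize(cs["side"]["color"],(800,600)))
print(env.read_state())
E
```

```text
top [0.41  0.032 0.998] [[0.01, -0.986, 0.167], [-0.999, -0.003, 0.04], [-0.039, -0.167, -0.985]] [[371.27721296   0.         246.47088164]
 [  0.         371.27721296 195.06051874]
 [  0.           0.           1.        ]]
side [0.375 0.915 1.02 ] [[-0.979, -0.145, 0.143], [-0.204, 0.699, -0.685], [-0.001, -0.7, -0.714]] [[415.134716     0.         247.9433274 ]
 [  0.         415.134716   193.82669935]
 [  0.           0.           1.        ]]
wrist [0.105 0.669 0.374] [[0.269, 0.917, 0.294], [0.963, -0.255, -0.085], [-0.003, 0.306, -0.952]] [[300.00127487   0.         259.70624506]
 [  0.         300.00127487 192.11492229]
 [  0.           0.           1.        ]]
{'clock': 0.15, 'qpos': array([-1.44847978,  0.42655711,  0.07388726,  1.60645882, -0.03411506,
        1.1108051 , -0.06708906]), 'joint_velocities': array([-0.00122808, -0.00151496,  0.00163666, -0.00144124, -0.00046808,
       -0.00034544, -0.00209461]), 'tau': array([ 5.91434728e-03, -9.50311661e+01,  3.76452014e+00, -4.63777399e+01,
        1.94311113e-02,  7.43495155e-03,  9.13170766e-07]), 'position': array([0.18117603, 0.64990148, 0.23079375]), 'eef_rot': array([ 1.35517988e-01,  9.90774768e-01, -4.82826728e-04, -3.63958517e-05]), 'ft_force': array([ 0.54321747, -0.26874932,  0.50425182]), 'wrist_torque': array([0.00831842, 0.04006005, 0.00480461]), 'gripper_force': 0.0, 'opening': 0.08524707214949155}
```

View pics/top0.png

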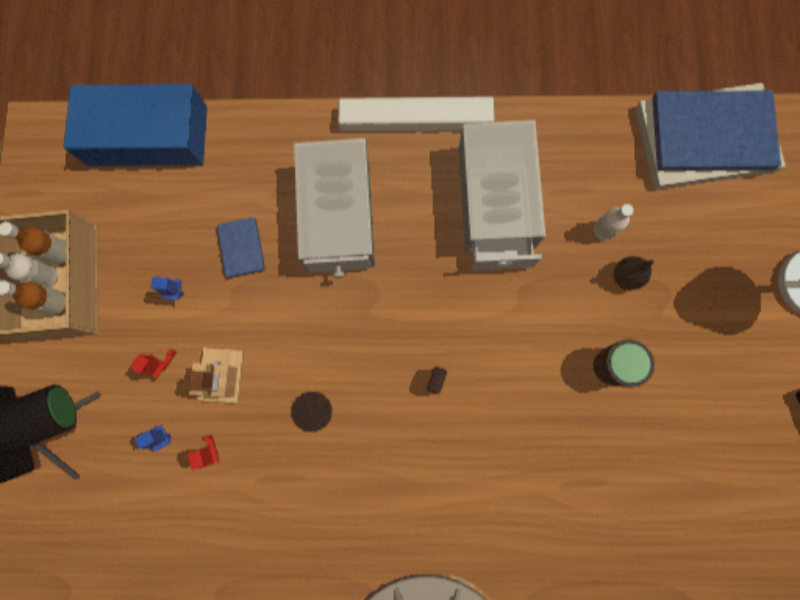

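View pics/side0.png

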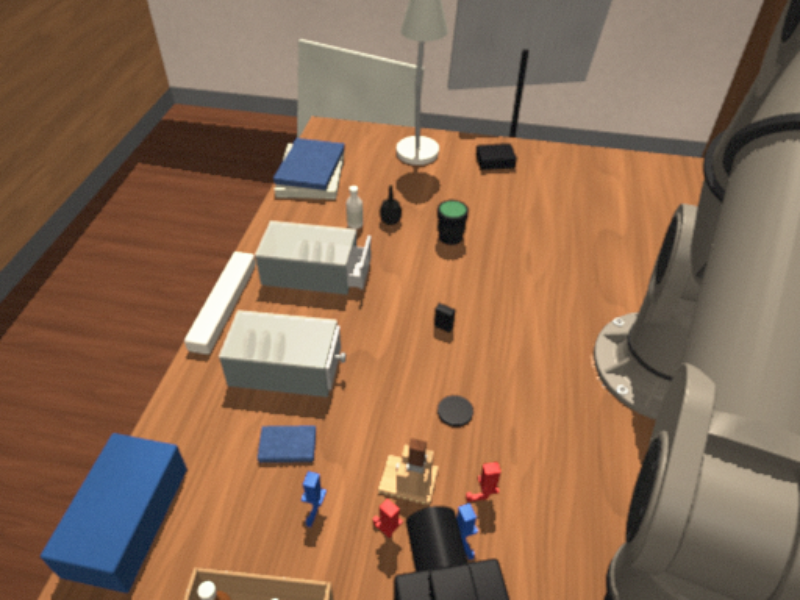

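The candidates for the hook are the dark-wood grip in the light-wood block (top 800x600 view, about (205,380)), blue look-alikes at (167,290) and (152,438), and red ones at (152,365) and (203,455). The one in the block fits the description. The case to use is the right one at (505,200), with the tray panel at (505,258); the left one at (335,200) carries a knob at (338,272). I'll confirm both in one enlarged crop.

```bash
python3 - <<'E'
from h import *
import pickle
cs=pickle.load(open("c0.pkl","rb"))
t,s=cs["top"]["color"],cs["side"]["color"]
f=lambda im,x,y,w,h:cv2.resize(im[y:y+h,x:x+w],(400,300),interpolation=cv2.INTER_CUBIC)
# top block, side block / top tray, side tray   
m=np.vstack([np.hstack([f(t,112,212,60,45),f(s,232,272,60,45)]),np.hstack([f(t,285,72,80,60),f(s,160,135,80,60)])])
cv2.imwrite("pics/crop1.png",m)
E
```

```text
(no output)
```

View pics/crop1.png

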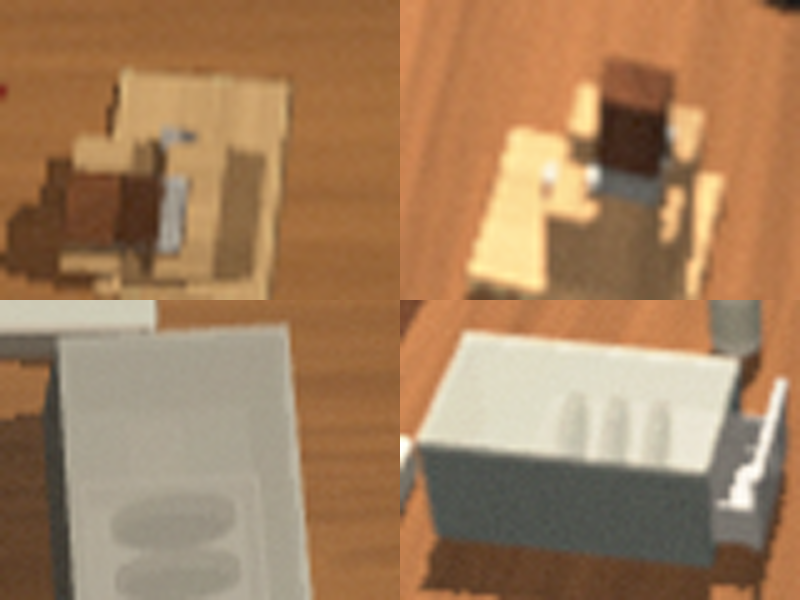

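The crop shows the dark grip seated in the light block at top (93,206), with the steel toe showing at (180,135), pointing to image up (world +x). The second case has the tray panel standing out to the right in the side view, at crop (760,460). Next I measure roughly.

```bash
python3 - <<'E'
from h import *
import pickle
cs=pickle.load(open("c0.pkl","rb")); c=cs["top"]
k=1/6.667
print("grip",onz(c,112+93*k,212+206*k,.121))
for p in [(122,70),(290,85)]: print("base far corner",onz(c,112+p[0]*k,212+p[1]*k,.012))
for p in [(58,338),(288,325)]: print("case far",onz(c,285+p[0]/5,72+(p[1]-300)/5,.09))
for p in [(470,242),(543,238)]: print("case near",onz(c,p[0]*.64,p[1]*.64,.09))
for p in [(472,268),(540,258)]: print("panel",onz(c,p[0]*.64,p[1]*.64,.081))
for p in [(437,380),(312,411),(630,363),(632,273),(240,247),(338,272)]: print("by",onz(c,p[0]*.64,p[1]*.64,.03).round(3))
for p in [(152,438),(203,455),(152,365),(167,290)]: print("alike",onz(c,p[0]*.64,p[1]*.64,.05).round(3))
print("camera arm",onz(c,60*.64,410*.64,.1))
q=env.read_state(); print(rot(q["eef_rot"]).round(3))
# px of far case edges in side
E
```

```text
grip [0.4421788  0.35377237 0.121     ]
base far corner [0.50079828 0.38536899 0.012     ]
base far corner [0.49516431 0.31644387 0.012     ]
case far [ 0.86898397 -0.05809091  0.09      ]
case far [ 0.87499761 -0.1769652   0.09      ]
case near [ 0.6663978  -0.06602494  0.09      ]
case near [ 0.67286048 -0.1824784   0.09      ]
panel [ 0.62564558 -0.06957782  0.081     ]
panel [ 0.64219459 -0.17865906  0.081     ]
by [ 0.448 -0.015  0.03 ]
by [0.396 0.191 0.03 ]
by [ 0.478 -0.33   0.03 ]
by [ 0.629 -0.343  0.03 ]
by [0.675 0.326 0.03 ]
by [0.63  0.153 0.03 ]
alike [0.35  0.447 0.05 ]
alike [0.324 0.362 0.05 ]
alike [0.468 0.457 0.05 ]
alike [0.595 0.441 0.05 ]
camera arm [0.39409073 0.57439389 0.1       ]
[[-0.963  0.269 -0.   ]
 [ 0.269  0.963 -0.001]
 [-0.    -0.001 -1.   ]]
```

>>> apply_moves([
  {"delta_pos": [0, 0, 5], "rotation": [0, 0, 0]},
  {"delta_pos": [3.2, -3.7, 0.5], "rotation": [0, 0, 0.02]},
  {"delta_pos": [3.3, -3.7, 0.5], "rotation": [0, 0, 0.03]},
  {"delta_pos": [3.3, -3.7, 0], "rotation": [0, 0, 0.03]},
  {"delta_pos": [3.3, -3.7, 0], "rotation": [0, 0, 0.03]},
  {"delta_pos": [3.3, -3.7, 0], "rotation": [0, 0, 0.03]},
  {"delta_pos": [3.3, -3.7, 0], "rotation": [0, 0, 0.03]},
  {"delta_pos": [3.2, -3.7, 0], "rotation": [0, 0, 0.02]},
  {"delta_pos": [3.2, -3.7, 0], "rotation": [0, 0, 0]},
  {"delta_pos": [0, 0, 0], "rotation": [0, 0, 0]},
], jaw=5)

```text
clock: 1.4
position: [0.4447, 0.3507, 0.2914]
eef_rot: [0.044, 0.999, -0.0, 0.0]
ft_force: [-0.8, 0.5, 0.2]
opening: 0.0502
gripper_force: 0.0
```

```bash
python3 - <<'E'
from h import *
import pickle
c=snap("wrist"); pickle.dump(c,open("c1.pkl","wb"))
s=env.read_state(); print(s["position"],s["ft_force"],rot(s["eef_rot"]).round(3).tolist())
x,y=proj(c,[.442,.354,.121]); print(x,y)
im=c["color"]; x0,y0=max(0,int(x)-100),max(0,int(y)-75); print(x0,y0)
cv2.imwrite("pics/w1.png",cv2.resize(im[y0:y0+150,x0:x0+200],(800,600),interpolation=cv2.INTER_CUBIC))
E
```

```text
[0.44314215 0.35280243 0.29126704] [-0.49930104  0.61212316 -0.3973602 ] [[-0.996, 0.085, 0.0], [0.085, 0.996, -0.0], [-0.0, -0.0, -1.0]]
264.7948535786741 170.5514668872742
164 95
```

View pics/w1.png

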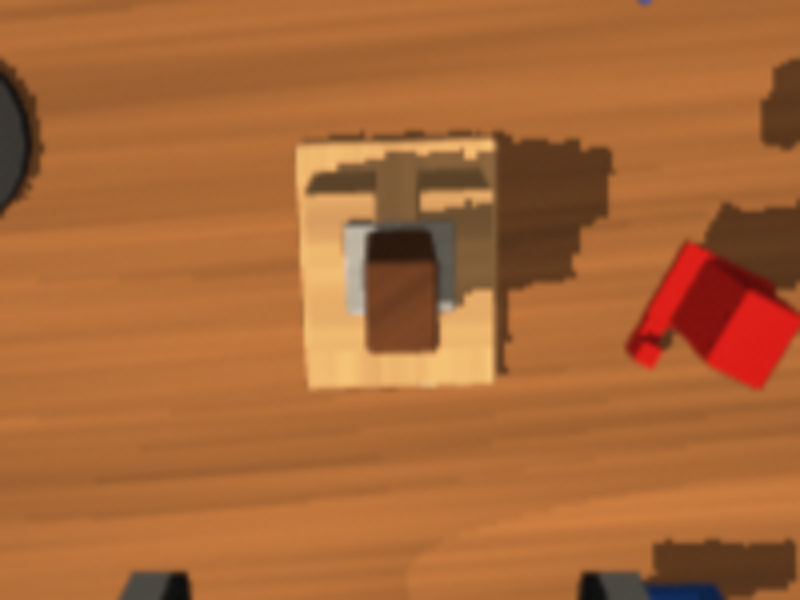

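The wrist crop shows the grip's top at (402,305), its collar around it, and the block squared with the image; the toe isn't obvious in the slot. I'll triangulate it from the steel flecks and fix the grip pose.

```bash
python3 - <<'E'
from h import *
import pickle
cs=pickle.load(open("c0.pkl","rb")); w=pickle.load(open("c1.pkl","rb"))
t,s=cs["top"],cs["side"]
print("steel fleck",tri(ray(t,112+180*.15,212+135*.15),ray(s,232+148*.15,272+175*.15)))
W=lambda u,v:(164+u/4,95+v/4)
print("grip top",[onz(w,*W(*p),.121).round(4).tolist() for p in [(367,260),(437,260),(438,352),(367,352)]])
print("base",[onz(w,*W(*p),.0).round(4).tolist() for p in [(297,144),(497,137),(495,384),(309,388)]])
print("cheek top near",[onz(w,*W(*p),.065).round(4).tolist() for p in [(309,388),(495,384),(308,192),(490,188)]])
print("collar",[onz(w,*W(*p),.071).round(4).tolist() for p in [(345,225),(455,225)]])
for p in [(.472,.352,.043),(.48,.352,.03),(.41,.356,.043)]:
    a=proj(w,p); print(((a-[164,95])*4).round())
    x,y=a.astype(int); print(w["color"][y,x-2:x+3].tolist())
hsv=cv2.cvtColor(w["color"],cv2.COLOR_BGR2HSV); g=hsv[95:200,230:300,1]
E
```

```text
steel fleck (array([0.47455874, 0.35084099, 0.04018619]), np.float64(0.0032676465274171116))
grip top [[0.4297, 0.3454, 0.121], [0.4313, 0.3639, 0.121], [0.4567, 0.3623, 0.121], [0.455, 0.3431, 0.121]]
base [[0.4105, 0.3203, 0.0], [0.4143, 0.3915, 0.0], [0.5064, 0.3853, 0.0], [0.5018, 0.3148, 0.0]]
cheek top near [[0.4814, 0.321, 0.065], [0.4853, 0.3809, 0.065], [0.4185, 0.3274, 0.065], [0.4222, 0.3831, 0.065]]
collar [[0.4286, 0.338, 0.071], [0.4315, 0.3714, 0.071]]
[401. 334.]
[[37, 70, 123], [38, 71, 124], [40, 71, 125], [39, 70, 124], [37, 70, 122]]
[403. 346.]
[[40, 72, 125], [39, 71, 124], [39, 71, 124], [39, 71, 124], [39, 70, 123]]
[398. 148.]
[[98, 160, 219], [98, 161, 220], [99, 163, 223], [101, 167, 226], [104, 171, 228]]
```

The steel fleck triangulates to (0.475, 0.351, 0.040), which is the toe tip on the block's +x side. The grip is at (0.443, 0.354) with yaw about -0.065. Now I descend and grasp.

>>> apply_moves([
  {"delta_pos": [0, 0.1, -4], "rotation": [0, 0, 0.02]},
  {"delta_pos": [0, 0, -4], "rotation": [0, 0, 0]},
  {"delta_pos": [0, 0, -4], "rotation": [0, 0, 0]},
  {"delta_pos": [0, 0, -3], "rotation": [0, 0, 0]},
  {"delta_pos": [0, 0, -2], "rotation": [0, 0, 0]},
  {"delta_pos": [0, 0, -1.5], "rotation": [0, 0, 0]},
  {"delta_pos": [0, 0, -1.5], "rotation": [0, 0, 0]},
  {"delta_pos": [0, 0, -1], "rotation": [0, 0, 0]},
  {"delta_pos": [0, 0, 0], "rotation": [0, 0, 0]},
  {"delta_pos": [0, 0, 0], "rotation": [0, 0, 0]},
], jaw=5)

```text
clock: 2.7
position: [0.4425, 0.3554, 0.0818]
eef_rot: [0.031, 1.0, 0.0, 0.0]
ft_force: [-0.3, -0.2, 0.3]
opening: 0.0498
gripper_force: 0.0
```

>>> apply_moves([
  {"delta_pos": [0, 0, 0], "rotation": [0, 0, 0]},
  {"delta_pos": [0, 0, 0], "rotation": [0, 0, 0]},
  {"delta_pos": [0, 0, 0], "rotation": [0, 0, 0]},
  {"delta_pos": [0, 0, 0], "rotation": [0, 0, 0]},
  {"delta_pos": [0, 0, 0], "rotation": [0, 0, 0]},
  {"delta_pos": [0, 0, 0], "rotation": [0, 0, 0]},
  {"delta_pos": [0, 0, 0], "rotation": [0, 0, 0]},
  {"delta_pos": [0, 0, 0], "rotation": [0, 0, 0]},
  {"delta_pos": [0, 0, 0], "rotation": [0, 0, 0]},
  {"delta_pos": [0, 0, 0], "rotation": [0, 0, 0]},
], jaw=1, force=110)

```text
clock: 3.95
position: [0.4424, 0.3554, 0.082]
eef_rot: [0.031, 1.0, 0.0, 0.0]
ft_force: [-1.9, -0.9, 8.0]
opening: 0.0188
gripper_force: 107.2
```

>>> apply_moves([
  {"delta_pos": [0, 0, 0.5], "rotation": [0, 0, 0]},
  {"delta_pos": [0, 0, 1], "rotation": [0, 0, 0]},
  {"delta_pos": [0, 0, 1.5], "rotation": [0, 0, 0]},
  {"delta_pos": [0, 0, 2], "rotation": [0, 0, 0]},
  {"delta_pos": [0, 0, 2], "rotation": [0, 0, 0]},
  {"delta_pos": [0, 0, 2], "rotation": [0, 0, 0]},
  {"delta_pos": [0, 0, 2], "rotation": [0, 0, 0]},
  {"delta_pos": [0, 0, 1], "rotation": [0, 0, 0]},
  {"delta_pos": [0.4, -2, 0], "rotation": [0, 0, 0]},
  {"delta_pos": [0.4, -4, 0], "rotation": [0, 0, 0.01]},
])

```text
clock: 5.2
position: [0.45, 0.2946, 0.2009]
eef_rot: [0.025, 1.0, -0.0, -0.0]
ft_force: [1.4, -1.5, -1.3]
opening: 0.0189
gripper_force: 107.4
```

>>> apply_moves([
  {"delta_pos": [0.5, -4.5, 0], "rotation": [0, 0, 0.01]},
  {"delta_pos": [0.5, -4.5, 0], "rotation": [0, 0, 0.01]},
  {"delta_pos": [0.5, -4.5, 0], "rotation": [0, 0, 0.01]},
  {"delta_pos": [0.5, -4.5, 0], "rotation": [0, 0, 0.01]},
  {"delta_pos": [0.5, -4.5, 0], "rotation": [0, 0, 0.01]},
  {"delta_pos": [0.5, -4.5, 0], "rotation": [0, 0, 0.01]},
  {"delta_pos": [0, -4.5, 0], "rotation": [0, 0, 0.01]},
  {"delta_pos": [0, -4.5, 0], "rotation": [0, 0, 0.01]},
  {"delta_pos": [0, -3.5, 0], "rotation": [0, 0, 0.01]},
  {"delta_pos": [0, -2, 0], "rotation": [0, 0, 0]},
])

```text
clock: 6.45
position: [0.479, -0.1225, 0.2009]
eef_rot: [-0.018, 1.0, -0.0, -0.0]
ft_force: [-0.4, 0.8, -1.0]
opening: 0.0189
gripper_force: 107.4
```

```bash
python3 - <<'E'
from h import *
import pickle
c=snap("wrist"); t=snap("top"); s=snap("side"); pickle.dump((c,t,s),open("c2.pkl","wb"))
q=env.read_state(); print(q["position"],q["ft_force"],rot(q["eef_rot"]).round(3).tolist(),c["origin"])
cv2.imwrite("pics/w2.png",cv2.resize(c["color"],(800,600)))
E
```

```text
[ 0.47926816 -0.12117919  0.2009389 ] [ 0.72391584  1.68908503 -0.96520193] [[-0.999, -0.035, -0.001], [-0.035, 0.999, -0.0], [0.001, -0.0, -1.0]] [ 0.39969345 -0.12695228  0.34392948]
```

View pics/w2.png

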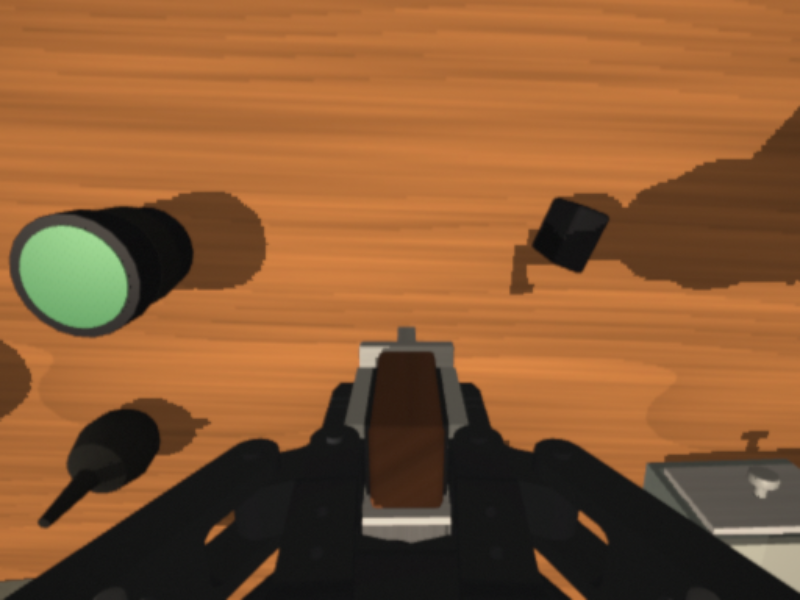

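The wrist view shows the hook well held at (405,430), with the toe end hidden below; the fingers hide the tray straight ahead. I'll take the panel from the unobstructed first pictures instead.

```bash
python3 - <<'E'
from h import *
import pickle
cs=pickle.load(open("c0.pkl","rb"))
t,s=cs["top"]["color"],cs["side"]["color"]
f=lambda im,x,y,w,h:cv2.resize(im[y:y+h,x:x+w],(800,300 if h*8<=w*3 else 300),interpolation=cv2.INTER_CUBIC)
a=cv2.resize(t[145:175,290:350],(600,300),interpolation=cv2.INTER_CUBIC)
b=cv2.resize(s[145:193,210:250],(250,300),interpolation=cv2.INTER_CUBIC)
b=cv2.resize(s[148:190,215:243],(200,300),interpolation=cv2.INTER_CUBIC)
cv2.imwrite("pics/pan.png",np.hstack([a,b]))
E
```

```text
(no output)
```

View pics/pan.png

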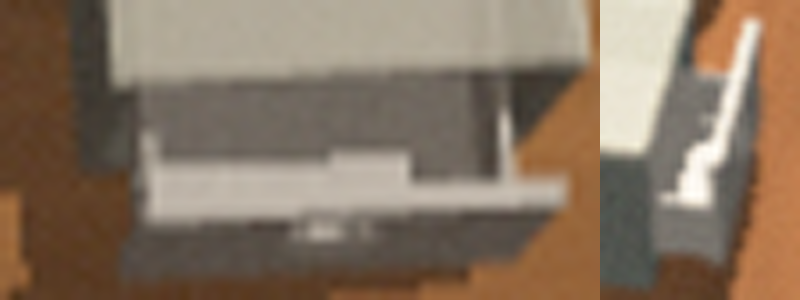

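The top part shows the panel's front top edge from (147,222) to (567,205), and a bright fleck of the hole's lower rim at (328,230). The side part shows the panel's top edge from (752,20) to (680,200).

```bash
python3 - <<'E'
from h import *
import pickle
cs=pickle.load(open("c0.pkl","rb")); t,s=cs["top"],cs["side"]
T=lambda u,v:(290+u/10,145+v/10)
for z in (.081,.086):
  a,b=onz(t,*T(147,222),z),onz(t,*T(567,205),z); print(z,a.round(4),b.round(4),((a+b)/2).round(4),np.linalg.norm(a-b), np.arctan2(a[0]-b[0],b[1]-a[1]))
for z in (.038,.04): print("rim",onz(t,*T(328,235),z).round(4),onz(t,*T(328,225),z).round(4))
# side: panel top ends
S=lambda u,v:(215+(u-600)*.14,148+v*.14)
for p in [(755,22),(675,200),(748,22)]: print("side",onz(s,*S(*p),.081).round(4))
# case top corners by tri: refine
print("case near front", [onz(t,*T(*p),.09).round(4).tolist() for p in [(110,87),(587,62)]])
# grip lateral check from wrist now
w,_,_=pickle.load(open("c2.pkl","rb"))
q=env.read_state();p=q["position"];Z=p[2]+.039
for u in (370,445): print("grip top edge",onz(w,u*.64,505*.64,Z).round(4))
print("grip top tcp",p)
E
```

```text
0.081 [ 0.6368 -0.0763  0.081 ] [ 0.6412 -0.1814  0.081 ] [ 0.639  -0.1288  0.081 ] 0.10513264343816704 -3.0998099283196066
0.086 [ 0.6356 -0.0757  0.086 ] [ 0.64   -0.1802  0.086 ] [ 0.6378 -0.128   0.086 ] 0.10455922698660677 -3.0998099283196057
rim [ 0.6439 -0.1288  0.038 ] [ 0.6466 -0.1288  0.038 ]
rim [ 0.6435 -0.1284  0.04  ] [ 0.6462 -0.1285  0.04  ]
side [ 0.6451 -0.1846  0.081 ]
side [ 0.6528 -0.0519  0.081 ]
side [ 0.6485 -0.1839  0.081 ]
case near front [[0.6695, -0.0666, 0.09], [0.6758, -0.1855, 0.09]]
grip top edge [ 0.4914 -0.1336  0.2399]
grip top edge [ 0.4907 -0.1133  0.2399]
grip top tcp [ 0.47926816 -0.12117919  0.2009389 ]
```

>>> apply_moves([
  {"delta_pos": [1, -0.3, -1], "rotation": [0, 0, 0.01]},
  {"delta_pos": [1, -0.2, -1.5], "rotation": [0, 0, 0]},
  {"delta_pos": [1.5, -0.2, -1.5], "rotation": [0, 0, 0]},
  {"delta_pos": [1.5, 0, -1.5], "rotation": [0, 0, 0]},
  {"delta_pos": [1.5, 0, -1.5], "rotation": [0, 0, 0]},
  {"delta_pos": [1.5, 0, -1.5], "rotation": [0, 0, 0]},
  {"delta_pos": [1, 0, -1], "rotation": [0, 0, 0]},
  {"delta_pos": [1, 0, -0.3], "rotation": [0, 0, 0]},
  {"delta_pos": [0, 0, 0], "rotation": [0, 0, 0]},
  {"delta_pos": [0, 0, 0], "rotation": [0, 0, 0]},
])

```text
clock: 7.85
position: [0.5801, -0.1269, 0.1037]
eef_rot: [-0.024, 1.0, -0.0, 0.0]
ft_force: [-0.3, -0.0, -1.1]
opening: 0.0191
gripper_force: 107.5
```

```bash
python3 - <<'E'
from h import *
import pickle
t=snap("top"); s=snap("side")
q=env.read_state(); p=q["position"]; print(p,q["ft_force"],rot(q["eef_rot"]).round(3).tolist())
tip=p+[.03,.001,-.039]; print(proj(s,tip),proj(t,tip))
def crop(c,w,h,P=(.61,-.12,.07)):
    x,y=proj(c,P).astype(int); print(x,y); return cv2.resize(c["color"][y-h:y+h,x-w:x+w],(400,400),interpolation=cv2.INTER_CUBIC)
cv2.imwrite("pics/pre.png",np.hstack([crop(t,40,40),crop(s,40,40)]))
E
```

```text
[ 0.58008867 -0.12688392  0.10380041] [ 0.35599801  0.22918464 -0.58614089] [[-0.999, -0.048, 0.001], [-0.048, 0.999, 0.0], [-0.001, 0.0, -1.0]]
[242.91711891 166.76715208] [323.69715021 178.94398141]
321 178
242 166
```

View pics/pre.png

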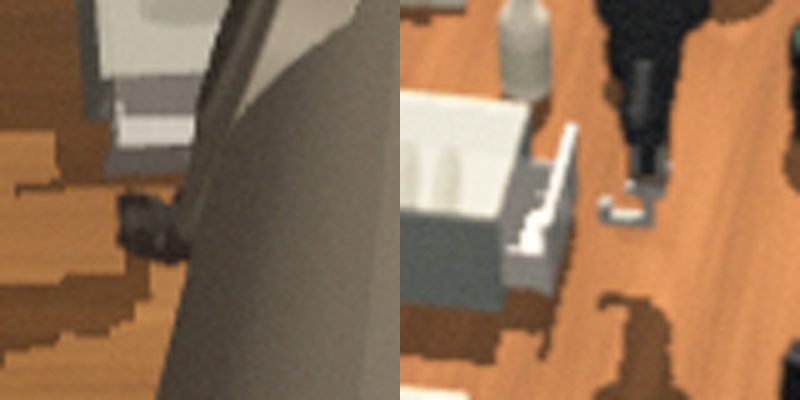

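The side view shows the toe tip at (605,203), matching my prediction to half a pixel; the panel's bright top edge runs from (575,125) to (530,250). I'll check the panel position and the hole by triangulation with the first top view.

```bash
python3 - <<'E'
from h import *
import pickle
cs=pickle.load(open("c0.pkl","rb")); t,s=cs["top"],cs["side"]
print("far top front",tri(ray(t,346.7,165.5),ray(s,202+177/5,126+126/5)))
print("far top back",tri(ray(t,346.7,163),ray(s,202+168/5,126+126/5)))
F=lambda p:((proj(s,p)-[202,126])*5+[400,0]).round()
ex=np.array([np.cos(.043),np.sin(.043),0]);ey=np.array([-ex[1],ex[0],0])
h=np.array([.640,-.128,.053])
for yy in(.053,-.053):
  for zz in (.028,-.038): print(yy,zz,F(h+yy*ey+[0,0,zz]),((proj(t,h+yy*ey+[0,0,zz])-[290,145])*10).round())
E
```

```text
far top front (array([ 0.64102987, -0.18064654,  0.08412179]), np.float64(0.0011735565911895828))
far top back (array([ 0.64778306, -0.18124066,  0.08253518]), np.float64(0.0009737411292134766))
0.053 0.028 [548. 230.] [142. 219.]
0.053 -0.038 [551. 300.] [114. 278.]
-0.053 0.028 [576. 129.] [565. 201.]
-0.053 -0.038 [578. 199.] [510. 261.]
```

>>> apply_moves([
  {"delta_pos": [0.2, -0.15, -0.15], "rotation": [0, 0, 0]},
  {"delta_pos": [0.5, 0, 0], "rotation": [0, 0, 0]},
  {"delta_pos": [0.5, 0, 0], "rotation": [0, 0, 0]},
  {"delta_pos": [0.6, 0, 0], "rotation": [0, 0, 0]},
  {"delta_pos": [0.6, 0, 0], "rotation": [0, 0, 0]},
  {"delta_pos": [0.6, 0, 0], "rotation": [0, 0, 0]},
  {"delta_pos": [0.6, 0, 0], "rotation": [0, 0, 0]},
  {"delta_pos": [0.6, 0, 0], "rotation": [0, 0, 0]},
  {"delta_pos": [0.4, 0, 0], "rotation": [0, 0, 0]},
  {"delta_pos": [0, 0, 0], "rotation": [0, 0, 0]},
])

```text
clock: 9.2
position: [0.6264, -0.1283, 0.1017]
eef_rot: [-0.024, 1.0, -0.0, -0.0]
ft_force: [-0.2, -0.3, -1.2]
opening: 0.0188
gripper_force: 107.5
```

```bash
python3 - <<'E'
from h import *
s=snap("side"); q=env.read_state(); print(q["position"],q["ft_force"],q["wrist_torque"])
x,y=242,166
cv2.imwrite("pics/in.png",cv2.resize(s["color"][y-30:y+30,x-40:x+40],(800,600),interpolation=cv2.INTER_CUBIC))
E
```

```text
[ 0.62617125 -0.12833552  0.10173724] [ 0.23292398  0.01105656 -0.49626549] [ 0.04475708  0.01128131 -0.03877025]
```

View pics/in.png

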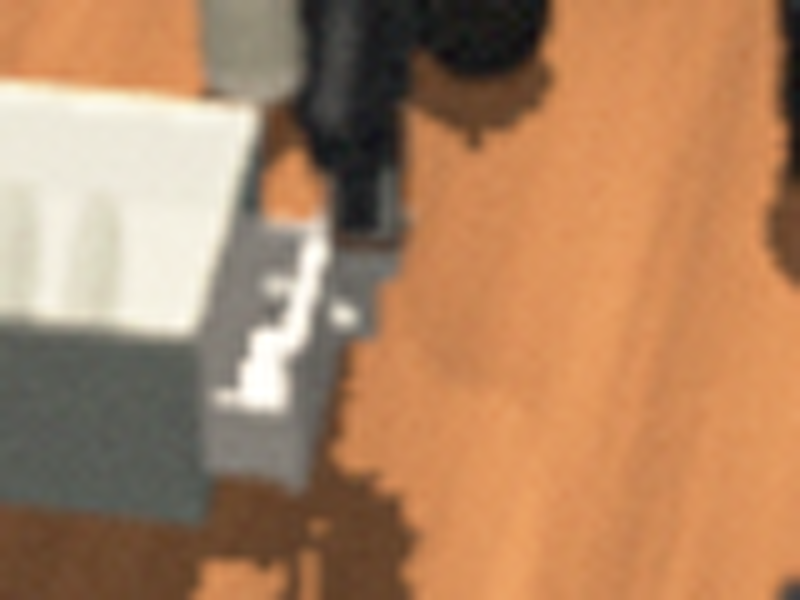

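The picture shows the tip's bright top at (275,285), behind the panel's edge, with the toe through the hole and no contact force. Now I raise the hook and begin the pull gently.

>>> apply_moves([
  {"delta_pos": [0, 0, 0.4], "rotation": [0, 0, 0]},
  {"delta_pos": [0, 0, 0.4], "rotation": [0, 0, 0]},
  {"delta_pos": [0, 0, 0.4], "rotation": [0, 0, 0]},
  {"delta_pos": [-0.2, 0, 0], "rotation": [0, 0, 0]},
  {"delta_pos": [-0.2, 0, 0], "rotation": [0, 0, 0]},
  {"delta_pos": [-0.2, -0.01, 0], "rotation": [0, 0, 0]},
  {"delta_pos": [-0.2, -0.01, 0], "rotation": [0, 0, 0]},
  {"delta_pos": [-0.2, -0.01, 0], "rotation": [0, 0, 0]},
  {"delta_pos": [-0.2, -0.01, 0], "rotation": [0, 0, 0]},
  {"delta_pos": [-0.2, -0.01, 0], "rotation": [0, 0, 0]},
])

```text
clock: 10.5
position: [0.6121, -0.1288, 0.1138]
eef_rot: [-0.024, 1.0, -0.0, 0.0]
ft_force: [3.2, 0.0, -2.7]
opening: 0.0194
gripper_force: 107.3
```

>>> apply_moves([
  {"delta_pos": [-0.3, -0.01, 0], "rotation": [0, 0, 0]},
  {"delta_pos": [-0.4, -0.02, 0], "rotation": [0, 0, 0]},
  {"delta_pos": [-0.5, -0.02, 0], "rotation": [0, 0, 0]},
  {"delta_pos": [-0.5, -0.02, 0], "rotation": [0, 0, 0]},
  {"delta_pos": [-0.5, -0.02, 0], "rotation": [0, 0, 0]},
  {"delta_pos": [-0.5, -0.02, 0], "rotation": [0, 0, 0]},
  {"delta_pos": [-0.5, -0.02, 0], "rotation": [0, 0, 0]},
  {"delta_pos": [-0.5, -0.02, 0], "rotation": [0, 0, 0]},
  {"delta_pos": [-0.4, -0.02, 0], "rotation": [0, 0, 0]},
  {"delta_pos": [-0.3, -0.01, 0], "rotation": [0, 0, 0]},
])

```text
clock: 11.75
position: [0.568, -0.1307, 0.1139]
eef_rot: [-0.024, 1.0, -0.0, 0.0]
ft_force: [2.5, -1.2, -1.7]
opening: 0.0183
gripper_force: 107.4
```

>>> apply_moves([
  {"delta_pos": [-0.1, 0, 0], "rotation": [0, 0, 0]},
  {"delta_pos": [-0.1, 0, 0], "rotation": [0, 0, 0]},
  {"delta_pos": [-0.1, -0.01, 0], "rotation": [0, 0, 0]},
  {"delta_pos": [-0.1, 0, 0], "rotation": [0, 0, 0]},
  {"delta_pos": [-0.1, 0, 0], "rotation": [0, 0, 0]},
  {"delta_pos": [-0.1, -0.01, 0], "rotation": [0, 0, 0]},
  {"delta_pos": [-0.1, 0, 0], "rotation": [0, 0, 0]},
  {"delta_pos": [-0.1, 0, 0], "rotation": [0, 0, 0]},
  {"delta_pos": [-0.1, -0.01, 0], "rotation": [0, 0, 0]},
  {"delta_pos": [-0.1, 0, 0], "rotation": [0, 0, 0]},
])

```text
clock: 13.0
position: [0.5582, -0.1309, 0.1138]
eef_rot: [-0.024, 1.0, -0.0, -0.0]
ft_force: [2.7, -1.8, -0.6]
opening: 0.019
gripper_force: 107.5
```

>>> apply_moves([
  {"delta_pos": [-0.05, 0, 0], "rotation": [0, 0, 0]},
  {"delta_pos": [-0.05, 0, 0], "rotation": [0, 0, 0]},
  {"delta_pos": [-0.05, -0.01, 0], "rotation": [0, 0, 0]},
  {"delta_pos": [-0.05, 0, 0], "rotation": [0, 0, 0]},
  {"delta_pos": [-0.05, 0, 0], "rotation": [0, 0, 0]},
  {"delta_pos": [-0.05, 0, 0], "rotation": [0, 0, 0]},
  {"delta_pos": [-0.05, -0.01, 0], "rotation": [0, 0, 0]},
  {"delta_pos": [-0.05, 0, 0], "rotation": [0, 0, 0]},
  {"delta_pos": [-0.05, 0, 0], "rotation": [0, 0, 0]},
  {"delta_pos": [-0.05, 0, 0], "rotation": [0, 0, 0]},
])

```text
clock: 14.25
position: [0.5532, -0.1311, 0.1138]
eef_rot: [-0.024, 1.0, -0.0, -0.0]
ft_force: [3.4, -0.3, -1.0]
opening: 0.0188
gripper_force: 107.5
```

>>> apply_moves([
  {"delta_pos": [-0.04, 0, 0], "rotation": [0, 0, 0]},
  {"delta_pos": [-0.04, 0, 0], "rotation": [0, 0, 0]},
  {"delta_pos": [-0.04, -0.01, 0], "rotation": [0, 0, 0]},
  {"delta_pos": [-0.04, 0, 0], "rotation": [0, 0, 0]},
  {"delta_pos": [-0.04, 0, 0], "rotation": [0, 0, 0]},
  {"delta_pos": [-0.04, 0, 0], "rotation": [0, 0, 0]},
  {"delta_pos": [-0.04, -0.01, 0], "rotation": [0, 0, 0]},
  {"delta_pos": [-0.04, 0, 0], "rotation": [0, 0, 0]},
  {"delta_pos": [-0.04, 0, 0], "rotation": [0, 0, 0]},
  {"delta_pos": [-0.04, 0, 0], "rotation": [0, 0, 0]},
])

```text
clock: 15.5
position: [0.5492, -0.1314, 0.1138]
eef_rot: [-0.024, 1.0, -0.0, -0.0]
ft_force: [3.1, -0.7, -1.2]
opening: 0.0189
gripper_force: 107.5
```

>>> apply_moves([
  {"delta_pos": [-0.04, 0, 0], "rotation": [0, 0, 0]},
  {"delta_pos": [-0.04, 0, 0], "rotation": [0, 0, 0]},
  {"delta_pos": [-0.04, -0.01, 0], "rotation": [0, 0, 0]},
  {"delta_pos": [-0.04, 0, 0], "rotation": [0, 0, 0]},
  {"delta_pos": [-0.04, 0, 0], "rotation": [0, 0, 0]},
  {"delta_pos": [-0.04, 0, 0], "rotation": [0, 0, 0]},
  {"delta_pos": [-0.04, -0.01, 0], "rotation": [0, 0, 0]},
  {"delta_pos": [-0.04, 0, 0], "rotation": [0, 0, 0]},
  {"delta_pos": [-0.04, 0, 0], "rotation": [0, 0, 0]},
  {"delta_pos": [-0.04, 0, 0], "rotation": [0, 0, 0]},
])

```text
clock: 16.75
position: [0.5472, -0.1313, 0.1141]
eef_rot: [-0.024, 1.0, -0.0, 0.002]
ft_force: [15.1, -0.9, -10.9]
opening: 0.0191
gripper_force: 107.6
```

That is the sharp rise: the stop, at 15 N. I ease off a touch and hold.

>>> apply_moves([
  {"delta_pos": [0.03, 0, 0], "rotation": [0, 0, 0]},
  {"delta_pos": [0, 0, 0], "rotation": [0, 0, 0]},
  {"delta_pos": [0, 0, 0], "rotation": [0, 0, 0]},
  {"delta_pos": [0, 0, 0], "rotation": [0, 0, 0]},
  {"delta_pos": [0, 0, 0], "rotation": [0, 0, 0]},
  {"delta_pos": [0, 0, 0], "rotation": [0, 0, 0]},
  {"delta_pos": [0, 0, 0], "rotation": [0, 0, 0]},
  {"delta_pos": [0, 0, 0], "rotation": [0, 0, 0]},
  {"delta_pos": [0, 0, 0], "rotation": [0, 0, 0]},
  {"delta_pos": [0, 0, 0], "rotation": [0, 0, 0]},
])

```text
clock: 18.0
position: [0.5473, -0.1313, 0.1141]
eef_rot: [-0.024, 1.0, -0.0, 0.002]
ft_force: [13.6, -1.6, -8.9]
opening: 0.0189
gripper_force: 107.6
```

>>> apply_moves([
  {"delta_pos": [0.15, 0.01, 0], "rotation": [0, 0, 0]},
  {"delta_pos": [0.15, 0.01, 0], "rotation": [0, 0, 0]},
  {"delta_pos": [0.2, 0.01, 0], "rotation": [0, 0, 0]},
  {"delta_pos": [0.2, 0.01, 0], "rotation": [0, 0, 0]},
  {"delta_pos": [0, 0, 0], "rotation": [0, 0, 0]},
  {"delta_pos": [0, 0, -0.3], "rotation": [0, 0, 0]},
  {"delta_pos": [0, 0, -0.4], "rotation": [0, 0, 0]},
  {"delta_pos": [0, 0, -0.4], "rotation": [0, 0, 0]},
  {"delta_pos": [0, 0, 0], "rotation": [0, 0, 0]},
  {"delta_pos": [0, 0, 0], "rotation": [0, 0, 0]},
])

```text
clock: 19.25
position: [0.5525, -0.1312, 0.1028]
eef_rot: [-0.024, 1.0, -0.0, -0.0]
ft_force: [-0.6, 0.2, -1.5]
opening: 0.0185
gripper_force: 108.5
```

```bash
python3 - <<'E'
from h import *
s=snap("side"); w=snap("wrist"); q=env.read_state(); print(q["position"],q["ft_force"],q["wrist_torque"],R.from_quat(q["eef_rot"]).as_matrix().round(3).tolist())
x,y=proj(s,[.56,-.13,.07]).astype(int); print(x,y)
a=cv2.resize(s["color"][y-30:y+30,x-30:x+30],(400,400),interpolation=cv2.INTER_CUBIC)
b=cv2.resize(w["color"][190:340,185:335],(400,400),interpolation=cv2.INTER_CUBIC)
cv2.imwrite("pics/rel.png",np.hstack([a,b]))
E
```

```text
[ 0.55258603 -0.13113459  0.10289326] [-0.4197318  -0.23347241 -1.00465065] [0.00166854 0.02460441 0.0137893 ] [[-0.999, -0.048, 0.0], [-0.048, 0.999, -0.0], [-0.0, -0.0, -1.0]]
257 166
```

View pics/rel.png

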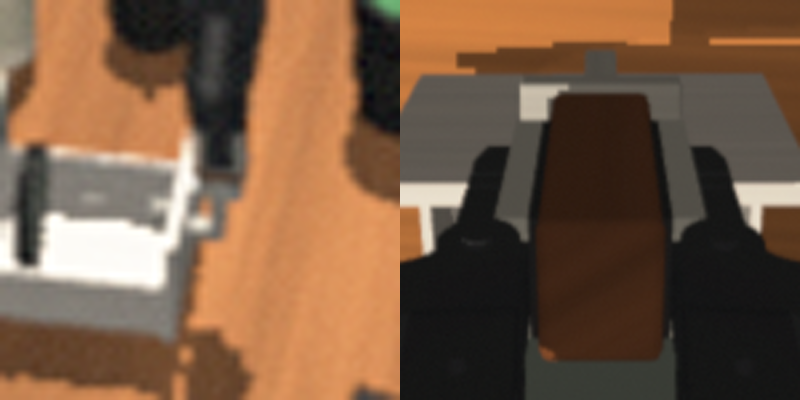

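The tip is free behind the panel (side crop (165,205)), there is no contact force, and the grip is unchanged between the fingers. Withdrawing and carrying the hook back.

>>> apply_moves([
  {"delta_pos": [-0.2, -0.01, -0.1], "rotation": [0, 0, 0]},
  {"delta_pos": [-0.3, -0.01, 0], "rotation": [0, 0, 0]},
  {"delta_pos": [-0.4, -0.02, 0], "rotation": [0, 0, 0]},
  {"delta_pos": [-0.5, -0.02, 0], "rotation": [0, 0, 0]},
  {"delta_pos": [-0.5, -0.02, 0], "rotation": [0, 0, 0]},
  {"delta_pos": [-0.6, -0.02, 0], "rotation": [0, 0, 0]},
  {"delta_pos": [-0.8, -0.03, 0], "rotation": [0, 0, 0]},
  {"delta_pos": [-1, -0.03, 0], "rotation": [0, 0, 0]},
  {"delta_pos": [-1, -0.03, 0], "rotation": [0, 0, 0]},
  {"delta_pos": [-0.5, 0, 0], "rotation": [0, 0, 0]},
])

```text
clock: 20.6
position: [0.4937, -0.133, 0.1019]
eef_rot: [-0.024, 1.0, 0.0, -0.0]
ft_force: [-0.3, -0.2, -0.9]
opening: 0.0187
gripper_force: 108.5
```

>>> apply_moves([
  {"delta_pos": [-0.5, 0, 2], "rotation": [0, 0, 0]},
  {"delta_pos": [0, 0, 3], "rotation": [0, 0, 0]},
  {"delta_pos": [0, 0, 3], "rotation": [0, 0, 0]},
  {"delta_pos": [0, 0.5, 2], "rotation": [0, 0, 0]},
  {"delta_pos": [-0.2, 3, 0], "rotation": [0, 0, -0.01]},
  {"delta_pos": [-0.4, 4, 0], "rotation": [0, 0, -0.01]},
  {"delta_pos": [-0.4, 4, 0], "rotation": [0, 0, -0.01]},
  {"delta_pos": [-0.4, 4, 0], "rotation": [0, 0, -0.01]},
  {"delta_pos": [-0.4, 4, 0], "rotation": [0, 0, -0.01]},
  {"delta_pos": [-0.4, 4, 0], "rotation": [0, 0, -0.01]},
])

```text
clock: 21.85
position: [0.4672, 0.1032, 0.202]
eef_rot: [0.006, 1.0, 0.0, 0.0]
ft_force: [0.3, 1.1, -1.0]
opening: 0.0187
gripper_force: 108.5
```

>>> apply_moves([
  {"delta_pos": [-0.4, 4, 0], "rotation": [0, 0, -0.01]},
  {"delta_pos": [-0.4, 4, 0], "rotation": [0, 0, -0.01]},
  {"delta_pos": [-0.4, 4, 0], "rotation": [0, 0, -0.01]},
  {"delta_pos": [-0.4, 4, 0], "rotation": [0, 0, -0.01]},
  {"delta_pos": [-0.4, 4, 0], "rotation": [0, 0, -0.01]},
  {"delta_pos": [-0.4, 3, 0], "rotation": [0, 0, 0]},
  {"delta_pos": [-0.4, 2, 0], "rotation": [0, 0, 0]},
  {"delta_pos": [0, 0.5, 0], "rotation": [0, 0, 0]},
  {"delta_pos": [0, 0, 0], "rotation": [0, 0, 0]},
  {"delta_pos": [0, 0, 0], "rotation": [0, 0, 0]},
])

```text
clock: 23.1
position: [0.44, 0.3558, 0.2019]
eef_rot: [0.032, 0.999, -0.0, 0.0]
ft_force: [-0.1, 0.1, -0.9]
opening: 0.0189
gripper_force: 108.5
```

```bash
python3 - <<'E'
from h import *
s=snap("side"); w=snap("wrist"); q=env.read_state(); p=q["position"];print(p,q["ft_force"],R.from_quat(q["eef_rot"]).as_matrix().round(4).tolist())
tip=p+[.03,-.002,-.039]; foot=p+[0,0,-.057]
x,y=proj(s,p-[0,0,.06]).astype(int); k=40
F=lambda P:((proj(s,P)-[x-k,y-k])*5).round()
print("exp tip",F(tip),"foot",F(foot))
a=cv2.resize(s["color"][y-k:y+k,x-k:x+k],(400,400),interpolation=cv2.INTER_CUBIC)
b=cv2.resize(w["color"][190:340,185:335],(400,400),interpolation=cv2.INTER_CUBIC)
cv2.imwrite("pics/back.png",np.hstack([a,b]))
E
```

```text
[0.43989572 0.35609369 0.20193752] [-0.41835078  0.408362   -1.3897202 ] [[-0.998, 0.0631, 0.0001], [0.0631, 0.998, -0.0], [-0.0001, -0.0, -1.0]]
exp tip [145. 163.] foot [204. 198.]
```

View pics/back.png

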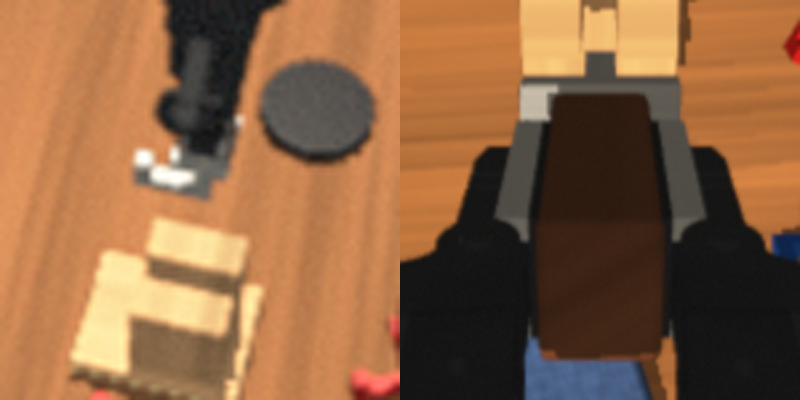

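The side crop shows the tip at (142,155), a few pixels from where I expected it. The wrist crop shows the shank (600) in line with the slot (598). Lowering.

>>> apply_moves([
  {"delta_pos": [0.25, -0.07, 0], "rotation": [0, 0, 0]},
  {"delta_pos": [0, 0, -1], "rotation": [0, 0, 0]},
  {"delta_pos": [0, 0, -2], "rotation": [0, 0, 0]},
  {"delta_pos": [0, 0, -2], "rotation": [0, 0, 0]},
  {"delta_pos": [0, 0, -2], "rotation": [0, 0, 0]},
  {"delta_pos": [0, 0, -1], "rotation": [0, 0, 0]},
  {"delta_pos": [0, 0, -0.8], "rotation": [0, 0, 0]},
  {"delta_pos": [0, 0, -0.7], "rotation": [0, 0, 0]},
  {"delta_pos": [0, 0, -0.7], "rotation": [0, 0, 0]},
  {"delta_pos": [0, 0, 0], "rotation": [0, 0, 0]},
])

```text
clock: 24.45
position: [0.4419, 0.3561, 0.0994]
eef_rot: [0.031, 1.0, -0.0, -0.0]
ft_force: [-1.0, -0.7, -0.6]
opening: 0.0187
gripper_force: 108.5
```

>>> apply_moves([
  {"delta_pos": [0, 0, -0.3], "rotation": [0, 0, 0]},
  {"delta_pos": [0, 0, -0.3], "rotation": [0, 0, 0]},
  {"delta_pos": [0, 0, -0.3], "rotation": [0, 0, 0]},
  {"delta_pos": [0, 0, -0.2], "rotation": [0, 0, 0]},
  {"delta_pos": [0, 0, -0.2], "rotation": [0, 0, 0]},
  {"delta_pos": [0, 0, -0.1], "rotation": [0, 0, 0]},
  {"delta_pos": [0, 0, -0.1], "rotation": [0, 0, 0]},
  {"delta_pos": [0, 0, -0.05], "rotation": [0, 0, 0]},
  {"delta_pos": [0, 0, 0], "rotation": [0, 0, 0]},
  {"delta_pos": [0, 0, 0], "rotation": [0, 0, 0]},
])

```text
clock: 25.7
position: [0.442, 0.3563, 0.0844]
eef_rot: [0.031, 1.0, 0.0, 0.0]
ft_force: [0.6, 0.6, -1.0]
opening: 0.0189
gripper_force: 108.5
```

Freely in the slot; I lower the last 2 mm until the collar seats.

>>> apply_moves([
  {"delta_pos": [0, 0, -0.05], "rotation": [0, 0, 0]},
  {"delta_pos": [0, 0, -0.05], "rotation": [0, 0, 0]},
  {"delta_pos": [0, 0, -0.05], "rotation": [0, 0, 0]},
  {"delta_pos": [0, 0, -0.05], "rotation": [0, 0, 0]},
  {"delta_pos": [0, 0, 0], "rotation": [0, 0, 0]},
  {"delta_pos": [0, 0, 0], "rotation": [0, 0, 0]},
  {"delta_pos": [0, 0, 0], "rotation": [0, 0, 0]},
  {"delta_pos": [0, 0, 0], "rotation": [0, 0, 0]},
  {"delta_pos": [0, 0, 0], "rotation": [0, 0, 0]},
  {"delta_pos": [0, 0, 0], "rotation": [0, 0, 0]},
])

```text
clock: 26.95
position: [0.4421, 0.3563, 0.0823]
eef_rot: [0.031, 1.0, -0.0, 0.0]
ft_force: [-0.7, 0.6, -0.8]
opening: 0.0189
gripper_force: 108.5
```

>>> apply_moves([
  {"delta_pos": [0, 0, -0.04], "rotation": [0, 0, 0]},
  {"delta_pos": [0, 0, -0.04], "rotation": [0, 0, 0]},
  {"delta_pos": [0, 0, -0.04], "rotation": [0, 0, 0]},
  {"delta_pos": [0, 0, 0], "rotation": [0, 0, 0]},
  {"delta_pos": [0, 0, 0], "rotation": [0, 0, 0]},
  {"delta_pos": [0, 0, 0], "rotation": [0, 0, 0]},
  {"delta_pos": [0, 0, 0], "rotation": [0, 0, 0]},
  {"delta_pos": [0, 0, 0], "rotation": [0, 0, 0]},
  {"delta_pos": [0, 0, 0], "rotation": [0, 0, 0]},
  {"delta_pos": [0, 0, 0], "rotation": [0, 0, 0]},
])

```text
clock: 28.2
position: [0.4421, 0.3563, 0.0819]
eef_rot: [0.031, 1.0, 0.0, 0.0]
ft_force: [-3.9, -3.6, 14.6]
opening: 0.0187
gripper_force: 111.3
```

Seated on the cheeks (14.6 N). Releasing gently and rising clear.

>>> apply_moves([
  {"delta_pos": [0, 0, 0], "rotation": [0, 0, 0]},
  {"delta_pos": [0, 0, 0], "rotation": [0, 0, 0]},
  {"delta_pos": [0, 0, 0], "rotation": [0, 0, 0]},
  {"delta_pos": [0, 0, 0], "rotation": [0, 0, 0]},
  {"delta_pos": [0, 0, 0], "rotation": [0, 0, 0]},
  {"delta_pos": [0, 0, 0], "rotation": [0, 0, 0]},
  {"delta_pos": [0, 0, 0], "rotation": [0, 0, 0]},
  {"delta_pos": [0, 0, 0], "rotation": [0, 0, 0]},
  {"delta_pos": [0, 0, 0], "rotation": [0, 0, 0]},
  {"delta_pos": [0, 0, 0], "rotation": [0, 0, 0]},
], jaw=5, force=20)

```text
clock: 29.45
position: [0.442, 0.3563, 0.0811]
eef_rot: [0.031, 1.0, -0.0, -0.0]
ft_force: [-0.3, -0.4, 0.4]
opening: 0.0499
gripper_force: 0.0
```

>>> apply_moves([
  {"delta_pos": [0, 0, 1], "rotation": [0, 0, 0]},
  {"delta_pos": [0, 0, 2], "rotation": [0, 0, 0]},
  {"delta_pos": [0, 0, 2.5], "rotation": [0, 0, 0]},
  {"delta_pos": [0, 0, 3], "rotation": [0, 0, 0]},
  {"delta_pos": [0, 0, 3], "rotation": [0, 0, 0]},
  {"delta_pos": [0, 0, 4], "rotation": [0, 0, 0]},
  {"delta_pos": [0, 0, 4], "rotation": [0, 0, 0]},
  {"delta_pos": [0, 0, 1.5], "rotation": [0, 0, 0]},
  {"delta_pos": [0, 0, 0], "rotation": [0, 0, 0]},
  {"delta_pos": [0, 0, 0], "rotation": [0, 0, 0]},
])

```text
clock: 30.7
position: [0.4416, 0.3559, 0.29]
eef_rot: [0.031, 1.0, -0.001, -0.001]
ft_force: [-0.5, 0.3, -0.6]
opening: 0.05
gripper_force: 0.0
```

```bash
python3 - <<'E'
from h import *
w=snap("wrist"); s=snap("side"); q=env.read_state(); print(q["position"],q["ft_force"],q["opening"])
x,y=proj(w,[.4432,.3537,.121]).astype(int); print(x,y)
a=cv2.resize(w["color"][y-50:y+50,x-50:x+50],(400,400),interpolation=cv2.INTER_CUBIC)
u,v=proj(s,[.55,.1,.05]).astype(int); print(u,v)
b=cv2.resize(s["color"][120:340,130:350],(400,400))
cv2.imwrite("pics/end.png",np.hstack([a,b]))
E
```

```text
[0.44162691 0.35593662 0.28988314] [ 0.20261059 -0.18779868 -0.65439668] 0.049536846573058214
260 175
246 221
```

View pics/end.png

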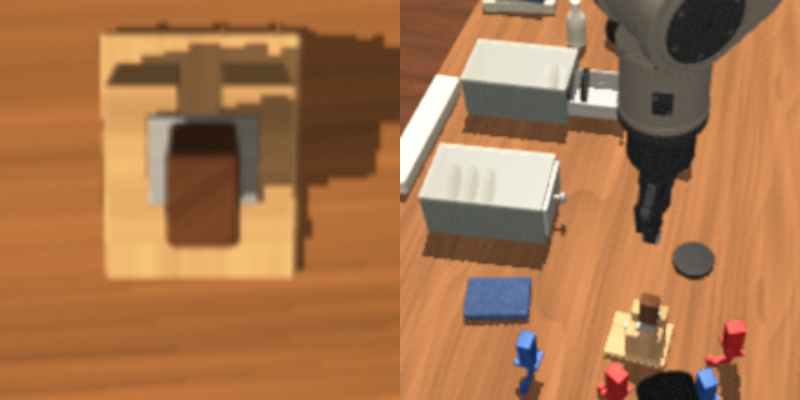

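The hook hangs upright in its block as before (grip top at crop (202,200)), the tray stands drawn out at (595,95), and the bystanders in view are in place. Handing in.

```bash
python3 -c "
from h import *
print(env.close_job())"
```

```text
the job is handed in; nothing more can be done
None
```

The tray is drawn out to its stop (about 99 mm out by my estimate, held there at about 14–15 N), the hook hangs upright and released in its block, no bystander moved that I could see, and the job is handed in; the hand-in call returned no verdict.

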